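Open the push-and-turn vent cap of a reservoir tank

TASK

Open the vent of the white reservoir tank: lift the flip tab and swing it right back off the cap, then push the cap down gently, only until you feel it meet its seal, and unscrew it anticlockwise all the way until it comes free at the open end; never wrench it while it is locked. Let go of everything and leave the beaker, bottle and vial beside the tank where they stand.

Things in the scene. Friction and masses are not known exactly. Their poses are not given: they have to be found in the camera images.
- tank: white plastic reservoir tank, 190 (x) by 130 (y) by 85 mm high, fixed to the bench; origin at the centre of its underside, z up. Its -x side is the front, to which the tab's tongue points. In the middle of its flat top a grey neck carries collar, cap, flip tab and hinge; these ride together up to 6 mm higher or lower than the nominal heights given: not measured, to be felt.
- filler (a point): point on the tank's flat top (85 mm above the bench), on the upright axis of neck and cap, 20 mm in front (-x) of the tank's centre; axes as the tank's. Nominal heights above it (all within 6 mm either way, together): top of the 82 mm wide collar 26 mm; top of the cap's disc 52 mm; top of the cap's grip bar 70 mm; hinge line and mid-thickness of the closed tab 79 mm.
- under_hinge (a point): point on the tank's flat top straight below the tab's hinge line, 52 mm behind (+x of) the neck axis; the hinge line is parallel to the tank's y, nominally 79 mm above this point (within 6 mm). Its two ears are 36 mm to either side.
- under_tongue (a point): point on the tank's flat top straight below the place to take the closed tab's tongue, 114 mm in front (-x) of the hinge line. The tongue's top is nominally 83 mm above it (within 6 mm); it is 8 mm thick and 26 mm wide (y), and can be pinched by its two sides from above; it turns between the fingers as it is swung.
- tab (a joint): angle of the grey flip tab over the cap: 0 closed (level), grows as its front is lifted, 2.5 rad fully back at its stop, leaning back past upright. Stiff hinge (0.12 N m): it stays where it is left. A plate 62 mm wide, 5 mm thick to 82 mm from the hinge, then a tongue 26 mm wide, 8 mm thick, that ends 124 mm from the hinge.
- cap (a joint): grey cap's angle: 0 locked, grows anticlockwise from above, stop at 2.15 rad. A disc 62 mm across with an upright grip bar 46 x 14 mm, 18 mm high, along the tank's x at 0. Turning takes 0.1 to 0.2 N m; over 0.6 N m against the lock breaks it. At 0 it turns only while pushed onto its seal; past 0.5 rad it stays down unpushed; past 2.0 rad it is free and springs up when let go.
- seal (a joint): how far the cap squeezes the rubber seal ring inside the neck: 0 untouched, grows downward (m). The sprung cap yields at 7 N and goes down with hardly more (8 to 10 N) until it meets the seal, 3 to 17 mm down, differently each time; there it is unlocked and the push rises by 10 N per mm. Push to about 13 N. A squeeze over 1 mm (push over 17 N) ruins the seal.
- beaker: clear beaker, 70 mm across, 89 mm high, beside the tank on its +y side; origin at the centre of its underside; leave it alone
- bottle: capped buffer bottle, 58 mm across, 132 mm high, beside the tank on its +y side, towards its front; origin at the centre of its underside; leave it alone
- vial: small capped vial, 27 mm across, 58 mm high, behind the end (+x) of the tank; origin at the centre of its underside; leave it alone

How it is judged (in metres and radians):
On the way, in this order (a step that is already met when the one before it is completed fails the run):
1. the flip tab is swung back off the cap (more than 2.2 rad) (value of joint tab above 2.2 rad), for 0.2 s.
2. the cap is pushed out of its lock and is turned along its track (more than 0.5 rad), the tab still back (value of joint cap above 0.5 rad and value of joint tab above 2 rad), for 0.1 s.
At the end, for the whole second after the job is handed in: the tab is back by more than 2.0 rad and the cap is turned past 1.97 rad (free at the open end of its track) (value of joint tab above 2 rad and value of joint cap above 1.97 rad); the robot touches nothing.
It fails at once if the cap is pushed so hard that its seal is squeezed by more than 1 mm (value of joint seal above 0.001 m).
It fails at once if the cap is wrenched against its lock with more than about 0.7 N m (contact force between cap and tank above 40 N).
It fails at once if the beaker is moved more than 20 mm or tipped (distance of beaker from where it was at the start of the episode above 0.02 m or angle between beaker's own z axis and vertical above 0.35 rad).
It fails at once if the bottle is moved more than 20 mm or tipped (distance of bottle from where it was at the start of the episode above 0.02 m or angle between bottle's own z axis and vertical above 0.35 rad).
It fails at once if the vial is moved more than 20 mm or tipped (distance of vial from where it was at the start of the episode above 0.02 m or angle between vial's own z axis and vertical above 0.35 rad).
It also fails if it takes over 72 s, if anything falls off the work surface, if the arm or the gripper's body presses on something with over 40 N, if the wrist force passes 120 N, or if a joint passes its speed limit or range.

ROBOT

A 6-joint arm with a two-finger parallel gripper is mounted at the origin on a cart in front of the work surface, level with it; the furniture and walls round the work are solid. World frame = base frame: x ahead of the robot, y to its left, z up, the work surface at z = 0. Lengths are in mm, angles in rad, forces in N, time in s.
With the tool pointing down it reaches from about 275 to 750 mm from the base axis. Payload 10.2 kg.
Tool frame: the origin (TCP) lies between the finger pads; the fingertips stand 11 mm ahead of it and the grasp point (between the pads) lies 8 mm behind it; z points along the fingers, y is the line along which they close (so a half turn about z gives the same grasp; the last joint's range is limited). The gripper opens to 85 mm and grips with 20 to 120 N. Pads are 22 mm wide; open, the fingers measure 114 mm over their backs; the gripper's body (76 mm by 85 mm) begins 54 mm behind the grasp point. The pads swing forward as they close: fully open they stand 13 mm farther back than shut.
Start: joints at [-1.411, 0.313, 1.498, -0, 1.331, -0.223], TCP at [196.086, -487.013, 242.294] pointing down, gripper open.
Joint ranges: [-2.94, 2.94], [-0.97, 2.17], [0.19, 2.56], [-1.23, 4.37], [0.02, 3.11], [-2.88, 2.88]. Speed limits (rad/s): [2.39, 2.39, 3.01, 3.14, 3.14, 3.14].

INTERFACE

Orientations are given as a unit quaternion [w, x, y, z].
In Python, from rig import sense, eyes, finish_job gives the robot as it stands.
- The arm moves only by the shell command python3 -m jog 'ROWS' [FORCE]. ROWS is JSON, a list of rows, each a list of 7 numbers: the shift along the tool's x, y, z in m, then the turn, a rotation vector about the tool's x, y, z in rad, then the finger opening in m, from 0 to 0.0854. In form: [[dx, dy, dz, rx, ry, rz, gripper], ...]. A call has 1 to 5 rows; each row shifts and turns the commanded pose from where the row before left it, along the tool's axes as they then stand; what a row does not reach is not made up. A row lasts 1/10 s, in which the tool goes at most 50 mm and 8.59 degrees, less where a joint would pass 70% of its speed; a pose out of reach is approached as far as the arm can. A call is refused whole if a number of a shift passes 0.05 or a number of a turn 0.15, either way. A call with a gripper value outside its range is refused whole. The fingers move at their own pace and stop on an object; FORCE is the grip in N (left out, the last holds). Time passes only in rows, so rows that do not move let the fingers close. It gives the time, the measured TCP pose, the force, the opening and the grip force at its end, in the units of the state.
- sense(): the state, without advancing time (a new reading comes with each control period).
- eyes.capture(name): name is "side" or "top"; returns the picture (384x512x3 uint8, red, green, blue); there is no depth.
- eyes.calibration(name): a dict with "fx", "fy", "cx", "cy" (pixels), "dist" ([k1, k2, p1, p2, k3] as OpenCV has them; the pictures are not rectified), "cam_to_world" (4x4, takes a point from camera to world coordinates). Camera axes: x right, y down, z forward; pixel columns grow to the right and rows downward; lengths in mm; the calibration is good to about 2 mm. A picture is of the moment at which its call begins. calibration takes no time and is no camera call.
- finish_job(): hands the job in; it is judged then, once.
The state is a dict: "time_s": time; "joints": joint angles; "dq": joint speeds; "tau": joint torques, N m; "eef_pos": TCP position; "ee_rot": TCP orientation; "force": force on the tool from outside, world axes, zero at the start; "wrist_torque": the same for the moment, N m; "grip_width": opening from 0.0 (shut) to 1.0 (fully open); "grip_force": force on a finger pad.
Only numpy, scipy, OpenCV 4.12 (cv2) and the standard library are available. Lean on these libraries where they do the work, as an engineer would, in place of code of your own. Each camera call takes 0.05 s, during which the arm holds its last target. There are 200 camera calls.

## Working session

There is one attempt and no reset: what is moved stays moved. The work goes in short steps, Python scripts to look and compute and a shell command to move; the robot and the scene stay as the last step left them, time stands still between calls to the robot, and variables do not carry over. Pictures are saved under pics/ and viewed, at most 10 in all, crops included, and the job is handed in when it is done.

```bash
mkdir -p pics; ls; python3 - <<'E'
from rig import sense, eyes
import cv2,numpy as np
print(sense())
for n in("side","top"):
    im=eyes.capture(n); cv2.imwrite(f"pics/{n}0.png",im[:,:,::-1]); print(n,eyes.calibration(n))
E
```

```text
pics
{'time_s': 0.0, 'joints': array([-1.41143194e+00,  3.13475716e-01,  1.49842303e+00, -7.28885716e-06,
        1.33099177e+00, -2.23416353e-01]), 'dq': array([ 3.80716686e-04,  1.44167049e-03, -8.25632347e-05,  4.63619626e-04,
        1.70570681e-03, -7.91247915e-04]), 'tau': array([-1.20932593e-03, -4.12266147e+01, -2.59745497e+01, -2.06455156e-04,
        4.16921495e-03, -9.66195614e-06]), 'eef_pos': array([ 196.02904749, -486.77569043,  241.72719607]), 'ee_rot': array([-6.48710451e-04,  9.81740330e-01,  1.90224874e-01,  1.72413011e-05]), 'force': array([-0.17922221, -0.23511747, -0.20117237]), 'wrist_torque': array([0.03986979, 0.00240555, 0.01432554]), 'grip_force': 0.0, 'grip_width': 0.9983243328993312}
side {'fx': 469.3248625716674, 'fy': 469.3248625716674, 'cx': 261.6505354283499, 'cy': 190.62795758808846, 'dist': array([0.04113366, 0.        , 0.        , 0.        , 0.        ]), 'cam_to_world': array([[-4.22506353e-01, -6.46895649e-01,  6.34834152e-01,
         1.16548465e+01],
       [-9.06346694e-01,  2.97760758e-01, -2.99790262e-01,
         2.87833115e+02],
       [ 4.90431762e-03, -7.02043125e-01, -7.12117545e-01,
         7.92417274e+02],
       [ 0.00000000e+00,  0.00000000e+00,  0.00000000e+00,
         1.00000000e+00]])}
top {'fx': 446.32271265346384, 'fy': 446.32271265346384, 'cx': 261.02908922036306, 'cy': 191.63074003683784, 'dist': array([-0.14512395,  0.        ,  0.        ,  0.        ,  0.        ]), 'cam_to_world': array([[-2.42916543e-03, -9.98376447e-01,  5.69084262e-02,
         5.07410840e+02],
       [-9.99789536e-01,  3.58402204e-03,  2.01999789e-02,
        -1.11040317e+01],
       [-2.03711442e-02, -5.68473799e-02, -9.98175031e-01,
         1.03374585e+03],
       [ 0.00000000e+00,  0.00000000e+00,  0.00000000e+00,
         1.00000000e+00]])}
```

View pics/top0.png

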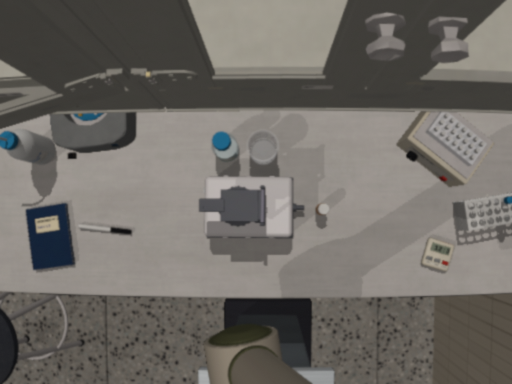

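View pics/side0.png

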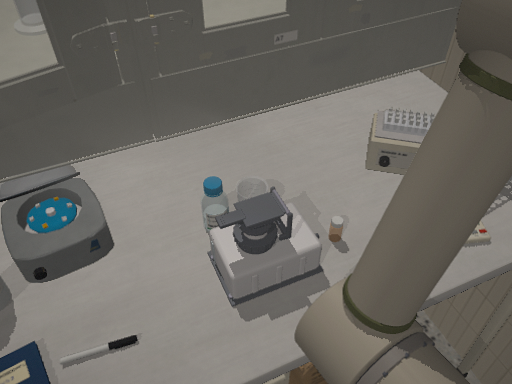

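The tank lies with its front (tongue) to image left (+y world). In the top view its top spans about (206,177)-(293,238), the tongue tip is at (200,205), and the hinge is near col 264. The bottle (224,145) and beaker (263,148) are above it; the vial is at (323,209).

```bash
cat > h.py <<'E'
import cv2,numpy as np
from rig import eyes
def ray(n,pts):
    c=eyes.calibration(n);K=np.array([[c['fx'],0,c['cx']],[0,c['fy'],c['cy']],[0,0,1]])
    u=cv2.undistortPoints(np.array(pts,float).reshape(-1,1,2),K,c['dist'])[:,0]
    T=c['cam_to_world'];return T[:3,3],np.c_[u,np.ones(len(u))]@T[:3,:3].T
def plane(n,pts,z):
    o,d=ray(n,pts);return o+d*((z-o[2])/d[:,2])[:,None]
def proj(n,P):
    c=eyes.calibration(n);K=np.array([[c['fx'],0,c['cx']],[0,c['fy'],c['cy']],[0,0,1]])
    M=np.linalg.inv(c['cam_to_world']);r,_=cv2.Rodrigues(M[:3,:3])
    return cv2.projectPoints(np.array(P,float),r,M[:3,3],K,c['dist'])[0][:,0]
E
python3 - <<'E'
from h import *
im=cv2.imread("pics/top0.png");g=im.max(2)
print(g[215,195:300:3], g[170:245:3,280],g[205,190:275:2])
cv2.imwrite("pics/crop.png",cv2.resize(im[165:250,185:335],None,fx=5,fy=5,interpolation=cv2.INTER_CUBIC))
sd=cv2.imread("pics/side0.png")
cv2.imwrite("pics/crops.png",cv2.resize(sd[165:310,190:350],None,fx=4,fy=4,interpolation=cv2.INTER_CUBIC))
E
```

```text
[153 152 152 148 177 185 185 185 161  82  82  82  83  82  83  82  84  84
  83  83  84  79 108  76 162 168 169 176 185 186 186 178 123  77  81] [131 131 132 167 171 172 171 171 171 170 187 186 183 170 177 186 185 186
 185 186 186 173 116  93  98] [152 153 153 152 131  82  81  81  83  83  82  82  83  83  83  84  83  75
  83  84  84  84  84  83  82  83  83  83  83  83  83  84  84  85  79  90
 112  77 136 170 169 170 172]
```

View pics/crop.png

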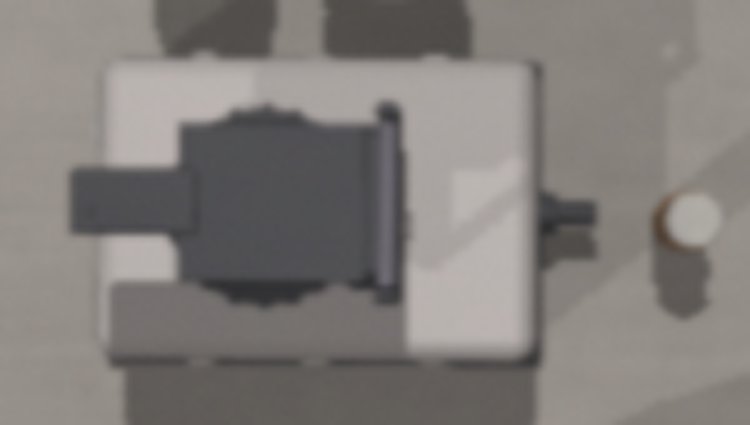

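View pics/crops.png

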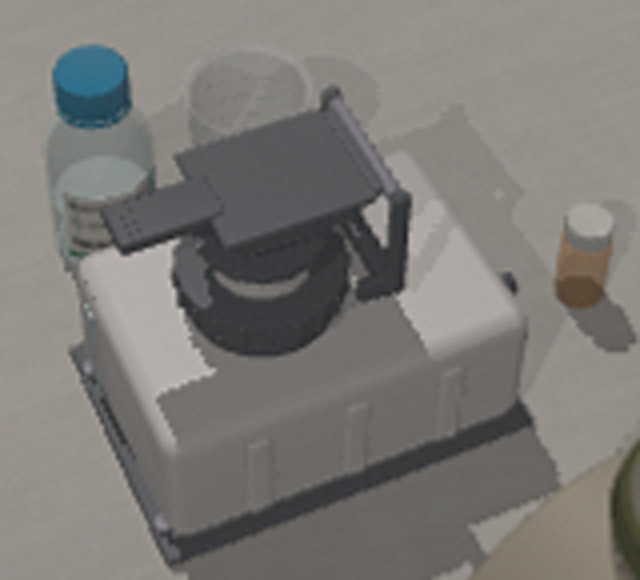

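Crop of the top view (5x): tank top x 105–535, y 62–357; tongue x 70–195, y 169–234; plate y 123–282; hinge bar x≈388; ears at y 110 and 295. In the side crop (4x), the ears are at (331,95) and (405,195), and the tongue end corners at (103,205) and (124,250).

```bash
python3 - <<'E'
from h import *
np.set_printoptions(precision=1,suppress=True)
t=lambda p:np.array(p,float)/5+[185-.4,165-.4]
print("tank corners@85",plane("top",t([[105,62],[535,62],[535,357],[105,357]]),85))
print("tongue tip@166",plane("top",t([[70,169],[70,234],[190,169],[190,234]]),167))
print("plate/hinge@164",plane("top",t([[388,106],[388,299],[180,123],[180,282]]),166))
s=lambda p:np.array(p,float)/4+[190-.4,165-.4]
for z in(160,166,172):
  print(z,plane("side",s([[103,205],[124,250],[331,95],[405,195]]),z), plane("top",t([[70,169],[70,234],[388,106],[388,299]]),z))
E
```

```text
tank corners@85 [[593.3 126.9  85. ]
 [592.5 -57.2  85. ]
 [467.1 -56.5  85. ]
 [467.2 126.5  85. ]]
tongue tip@166 [[544.  128.5 167. ]
 [518.6 128.4 167. ]
 [543.9  81.4 167. ]
 [518.5  81.4 167. ]]
plate/hinge@164 [[568.3   4.1 166. ]
 [493.2   4.3 166. ]
 [561.9  85.5 166. ]
 [499.9  85.4 166. ]]
160 [[552.6 124.  160. ]
 [524.1 125.1 160. ]
 [572.4   0.5 160. ]
 [501.1  -2.  160. ]] [[544.3 129.7 160. ]
 [518.7 129.6 160. ]
 [568.7   4.3 160. ]
 [493.1   4.4 160. ]]
166 [[547.4 125.5 166. ]
 [519.2 126.6 166. ]
 [567.1   3.3 166. ]
 [496.5   0.8 166. ]] [[544.1 128.7 166. ]
 [518.6 128.6 166. ]
 [568.3   4.1 166. ]
 [493.2   4.3 166. ]]
172 [[542.3 127.1 172. ]
 [514.4 128.1 172. ]
 [561.8   6.  172. ]
 [491.9   3.5 172. ]] [[543.8 127.7 172. ]
 [518.5 127.6 172. ]
 [567.8   4.  172. ]
 [493.3   4.2 172. ]]
```

```bash
python3 -m jog '[[0,0,0,0,0,-0.1485,0.055],[0,0,0,0,0,-0.1485,0.055],[0,0,0,0,0,-0.1485,0.055],[0,0,0,0,0,-0.1485,0.055]]' 
python3 -m jog '[[0,0,0,0,0,-0.1485,0.055],[0,0,0,0,0,-0.1485,0.055],[0,0,0,0,0,-0.1485,0.055],[0,0,0,0,0,-0.1485,0.055]]' 
python3 -m jog '[[0.04,0.022,0,0,0,0,0.055],[0.04,0.022,0,0,0,0,0.055],[0.04,0.022,0,0,0,0,0.055],[0.04,0.022,0,0,0,0,0.055],[0.04,0.022,0,0,0,0,0.055]]'
python3 -m jog '[[0.04,0.022,0,0,0,0,0.055],[0.04,0.022,0,0,0,0,0.055],[0.04,0.022,0,0,0,0,0.055],[0.04,0.022,0,0,0,0,0.055],[0.04,0.022,0,0,0,0,0.055]]'
python3 -c "
from rig import sense
s=sense();print(s['eef_pos'],s['ee_rot'],s['joints'])"
```

```text
time_s: 0.5
eef_pos: [196.0, -486.9, 241.9]
ee_rot: [-0.0, 0.882, 0.472, 0.0]
force: [-0.6, -0.2, -0.1]
grip_width: 0.647
grip_force: 0.0
time_s: 0.9
eef_pos: [196.1, -486.9, 241.9]
ee_rot: [-0.0, 0.705, 0.709, 0.0]
force: [0.2, 1.0, -0.5]
grip_width: 0.645
grip_force: 0.0
time_s: 1.4
eef_pos: [306.5, -285.2, 242.1]
ee_rot: [-0.0, 0.707, 0.707, 0.0]
force: [0.9, 0.4, 1.4]
grip_width: 0.647
grip_force: 0.0
time_s: 1.9
eef_pos: [416.5, -85.1, 242.3]
ee_rot: [0.0, 0.707, 0.707, -0.0]
force: [1.0, -0.5, 0.4]
grip_width: 0.645
grip_force: 0.0
[416.53343704 -85.13742026 242.26926914] [ 1.28353541e-05  7.07140264e-01  7.07073296e-01 -1.08513059e-05] [-4.78686682e-01  9.01404413e-02  1.77285111e+00 -2.97003040e-05
  1.27858318e+00 -4.78583420e-01]
```

```bash
python3 -m jog '[[0.0406,0.0229,0,0,0,0,0.055],[0.0406,0.0229,0,0,0,0,0.055],[0.0406,0.0229,0,0,0,0,0.055],[0.0406,0.0229,0,0,0,0,0.055],[0.0406,0.0229,0,0,0,0,0.055]]' | tail -5
python3 -m jog '[[0,0,0.02,0,0,0,0.055],[0,0,0.03,0,0,0,0.055],[0,0,0.02,0,0,0,0.055],[0,0,0.013,0,0,0,0.055],[0,0,0,0,0,0,0.055]]'
python3 - <<'E'
from rig import eyes
import cv2
a=eyes.capture("side")[150:300,180:360,::-1];b=eyes.capture("top")[140:260,170:340,::-1]
cv2.imwrite("pics/g1.png",cv2.hconcat([cv2.resize(a,(400,333)),cv2.resize(b,(400,333))]))
E
```

```text
eef_pos: [531.1, 118.0, 242.0]
ee_rot: [-0.0, 0.707, 0.707, -0.0]
force: [0.6, -0.7, 1.0]
grip_width: 0.644
grip_force: 0.0
time_s: 2.9
eef_pos: [529.9, 115.9, 157.8]
ee_rot: [-0.001, 0.707, 0.707, -0.001]
force: [-0.1, -0.3, -0.8]
grip_width: 0.645
grip_force: 0.0
```

View pics/g1.png

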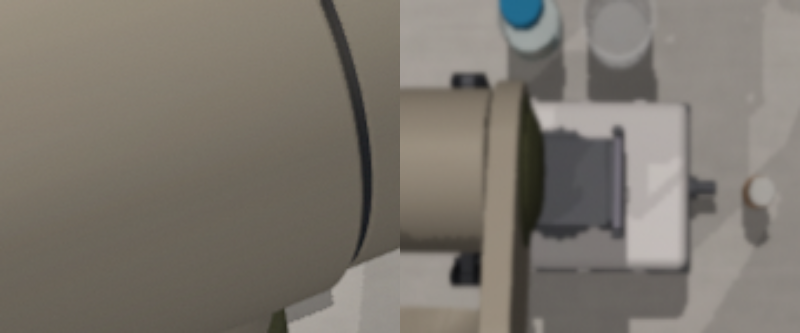

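The arm blocks the side view; in the top view the tab and hinge bar (right crop, x≈617) are undisturbed. I'll pinch the tongue.

```bash
python3 -m jog '[[0,0,0,0,0,0,0.01],[0,0,0,0,0,0,0.01],[0,0,0,0,0,0,0.01],[0,0,0,0,0,0,0.01],[0,0,0,0,0,0,0.01]]' 25
python3 -c "
import numpy as np
# grasp arc r=114 about hinge: rel shifts (tool x=+y, tool z=-z)
a=np.arange(0,2.51,0.125);y=114*np.cos(a);z=114*np.sin(a)
print(np.round(np.c_[np.diff(y),-np.diff(z)],1).tolist())"
```

```text
time_s: 3.5
eef_pos: [531.4, 116.0, 160.2]
ee_rot: [0.001, 0.707, 0.707, 0.001]
force: [4.2, 0.9, 5.5]
grip_width: 0.294
grip_force: 27.2
[[-0.9, -14.2], [-2.7, -14.0], [-4.4, -13.6], [-6.0, -12.9], [-7.6, -12.0], [-9.0, -11.0], [-10.3, -9.8], [-11.5, -8.4], [-12.4, -6.9], [-13.2, -5.3], [-13.8, -3.6], [-14.1, -1.9], [-14.2, -0.1], [-14.1, 1.7], [-13.8, 3.4], [-13.3, 5.1], [-12.6, 6.7], [-11.6, 8.2], [-10.5, 9.6], [-9.2, 10.9]]
```

```bash
python3 -m jog '[[-0.001,0,-0.0142,0,0,0,0.01],[-0.0027,0,-0.014,0,0,0,0.01],[-0.0044,0,-0.0136,0,0,0,0.01],[-0.006,0,-0.0129,0,0,0,0.01],[-0.0076,0,-0.012,0,0,0,0.01]]' 
python3 -m jog '[[-0.009,0,-0.011,0,0,0,0.01],[-0.0103,0,-0.0098,0,0,0,0.01],[-0.0115,0,-0.0084,0,0,0,0.01],[0,0,0,0,0,0,0.01]]'
```

```text
time_s: 4.0
eef_pos: [530.8, 94.1, 225.9]
ee_rot: [-0.0, 0.707, 0.707, 0.0]
force: [5.9, -1.0, -5.4]
grip_width: 0.298
grip_force: 26.4
time_s: 4.4
eef_pos: [530.7, 62.5, 255.4]
ee_rot: [0.0, 0.708, 0.707, -0.0]
force: [3.3, -0.3, 1.6]
grip_width: 0.295
grip_force: 27.1
```

```bash
python3 -m jog '[[-0.0124,0,-0.0069,0,0,0,0.01],[-0.0132,0,-0.0053,0,0,0,0.01],[-0.0138,0,-0.0036,0,0,0,0.01],[-0.0141,0,-0.0019,0,0,0,0.01],[-0.0142,0,-0.0001,0,0,0,0.01]]' 
python3 -m jog '[[-0.0141,0,0.0017,0,0,0,0.01],[-0.0138,0,0.0034,0,0,0,0.01],[-0.0133,0,0.0051,0,0,0,0.01],[0,0,0,0,0,0,0.01]]'
```

```text
time_s: 4.9
eef_pos: [530.4, -4.8, 272.9]
ee_rot: [-0.0, 0.707, 0.707, 0.0]
force: [1.6, 4.4, -3.7]
grip_width: 0.3
grip_force: 26.5
time_s: 5.3
eef_pos: [530.4, -47.7, 262.4]
ee_rot: [0.0, 0.708, 0.706, -0.001]
force: [-1.6, -0.9, 3.8]
grip_width: 0.295
grip_force: 24.5
```

```bash
python3 -m jog '[[-0.0126,0,0.0067,0,0,0,0.01],[-0.0116,0,0.0082,0,0,0,0.01],[-0.0105,0,0.0096,0,0,0,0.01],[-0.007,0,0.008,0,0,0,0.01],[0,0,0,0,0,0,0.01]]'
```

```text
time_s: 5.8
eef_pos: [530.2, -89.2, 229.7]
ee_rot: [0.0, 0.707, 0.707, -0.001]
force: [-2.4, -4.0, 4.3]
grip_width: 0.296
grip_force: 24.9
```

```bash
python3 -m jog '[[0,0,0,0,0,0,0.06],[0,0,0,0,0,0,0.06],[0,0,0,0,0,0,0.06],[0,0,-0.01,0,0,0,0.06],[0,0,-0.03,0,0,0,0.06]]'
python3 -m jog '[[0,0,-0.03,0,0,0,0.06],[0.048,0,0,0,0,0,0.06],[0.048,0,0,0,0,0,0],[0.048,0,0,0,0,0,0],[0,0,0,0,0,0,0]]'
python3 - <<'E'
from rig import eyes
import cv2
a=eyes.capture("side")[150:300,180:360,::-1];b=eyes.capture("top")[140:260,170:340,::-1]
cv2.imwrite("pics/g2.png",cv2.hconcat([cv2.resize(a,(400,333)),cv2.resize(b,(400,333))]))
E
```

```text
time_s: 6.3
eef_pos: [529.8, -86.7, 269.1]
ee_rot: [-0.002, 0.707, 0.707, -0.001]
force: [-0.3, -0.5, -0.1]
grip_width: 0.703
grip_force: 0.0
time_s: 6.8
eef_pos: [530.1, 61.7, 301.3]
ee_rot: [0.0, 0.705, 0.709, 0.001]
force: [1.1, -0.7, -0.2]
grip_width: 0.197
grip_force: 0.0
```

View pics/g2.png

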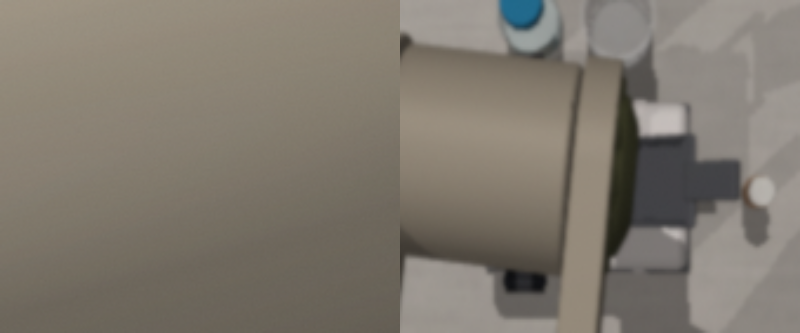

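The tab now points back (top crop: tongue tip at x≈740, to the right); vial is clear. Next I'll probe the bar top with shut fingers.

```bash
python3 -m jog '[[-0.003,0,0.04,0,0,0,0],[0,0,0.04,0,0,0,0],[0,0,0.03,0,0,0,0],[0,0,0.01,0,0,0,0],[0,0,0,0,0,0,0]]'
python3 -m jog '[[0,0,0,0,0,0,0]]'
```

```text
time_s: 7.4
eef_pos: [530.5, 53.0, 180.0]
ee_rot: [-0.001, 0.708, 0.707, -0.001]
force: [0.1, 0.2, 0.7]
grip_width: 0.005
grip_force: 0.0
time_s: 7.5
eef_pos: [531.4, 53.3, 182.0]
ee_rot: [0.001, 0.707, 0.707, 0.001]
force: [-0.8, 0.2, 0.4]
grip_width: -0.002
grip_force: 0.0
```

```bash
python3 -m jog '[[0.003,0,0.003,0,0,0,0],[0,0,0.003,0,0,0,0],[0,0,0.002,0,0,0,0],[0,0,0,0,0,0,0]]' | grep -E "pos|force:"
for i in 1; do python3 -m jog '[[0,0,0.002,0,0,0,0],[0,0,0,0,0,0,0]]'| grep -E "pos|force:"; done
```

```text
eef_pos: [530.5, 56.9, 172.2]
force: [0.2, 0.7, -0.3]
grip_force: 0.0
eef_pos: [530.5, 56.9, 170.1]
force: [0.0, -0.6, -0.3]
grip_force: 0.0
```

```bash
python3 -m jog '[[0,0,0.002,0,0,0,0],[0,0,0,0,0,0,0]]'| grep -E "pos|force:"
```

```text
eef_pos: [530.9, 56.8, 168.9]
force: [-1.4, -0.0, 6.9]
grip_force: 3.6
```

```bash
python3 -m jog '[[0,0,-0.015,0,0,0,0.045],[0,0,0,0,0,0,0.045],[0,0,0,0,0,0,0.045],[0,0,0.01,0,0,0,0.045],[0,0,0.01,0,0,0,0.045]]' 40| grep -E "pos|force:"
python3 -m jog '[[0,0,0.005,0,0,0,0.045],[0,0,0.003,0,0,0,0.045],[0,0,0,0,0,0,0.045],[0,0,0,0,0,0,0.045]]' 40
```

```text
eef_pos: [530.2, 56.9, 161.8]
force: [-0.0, 0.5, 0.2]
grip_force: 0.0
time_s: 9.2
eef_pos: [530.7, 56.9, 155.4]
ee_rot: [0.0, 0.707, 0.707, 0.0]
force: [0.1, 0.4, 0.4]
grip_width: 0.53
grip_force: 0.0
```

```bash
python3 -m jog '[[0,0,0,0,0,0,0.005],[0,0,0,0,0,0,0.005],[0,0,0,0,0,0,0.005],[0,0,0,0,0,0,0.005],[0,0,0,0,0,0,0.005]]' 60; python3 -c "
from rig import sense
s=sense();print(s['joints'],s['wrist_torque'])"
```

```text
time_s: 9.7
eef_pos: [530.9, 56.9, 155.8]
ee_rot: [0.0, 0.707, 0.707, 0.0]
force: [1.4, -0.0, 4.6]
grip_width: 0.138
grip_force: 60.7
[-1.12880382e-01  4.14706667e-01  1.59127317e+00  9.44227257e-05
  1.13433172e+00 -1.12878907e-01] [ 0.09402478 -0.22368634 -0.0528962 ]
```

```bash
python3 -m jog '[[0,0,0.0008,0,0,0,0.005],[0,0,0.0007,0,0,0,0.005],[0,0,0,0,0,0,0.005]]'| grep -E "pos|force:"
```

```text
eef_pos: [531.0, 56.9, 154.5]
force: [1.0, 1.4, 7.0]
grip_force: 61.2
```

```bash
python3 -m jog '[[0,0,0.0008,0,0,0,0.005],[0,0,0,0,0,0,0.005]]'| grep -E "pos|force:"
```

```text
eef_pos: [531.0, 56.9, 153.7]
force: [-0.7, 0.1, 7.6]
grip_force: 61.2
```

```bash
cat > ok.py <<'E'
import sys
from rig import sense
s=sense();print(round(s['eef_pos'][2],2),round(s['force'][2],1),round(s['wrist_torque'][2],2));sys.exit(s['force'][2]>10.3)
E
python3 -m jog '[[0,0,0.0008,0,0,0,0.005],[0,0,0,0,0,0,0.005]]'>/dev/null; python3 ok.py &&
python3 -m jog '[[0,0,0.0007,0,0,0,0.005],[0,0,0,0,0,0,0.005]]'>/dev/null; python3 ok.py &&
python3 -m jog '[[0,0,0.0007,0,0,0,0.005],[0,0,0,0,0,0,0.005]]'>/dev/null; python3 ok.py
```

```text
152.95 8.1 -0.03
152.95 8.1 -0.03
152.95 8.1 -0.03False
False
False
```

```bash
sed -i 's/sys.exit(\(.*\))$/sys.exit(int(\1))/' ok.py
python3 -m jog '[[0,0,0.0007,0,0,0,0.005],[0,0,0,0,0,0,0.005]]'>/dev/null && python3 ok.py &&
python3 -m jog '[[0,0,0.0007,0,0,0,0.005],[0,0,0,0,0,0,0.005]]'>/dev/null && python3 ok.py &&
python3 -m jog '[[0,0,0.0007,0,0,0,0.005],[0,0,0,0,0,0,0.005]]'>/dev/null && python3 ok.py
```

```text
152.26 7.8 -0.04
151.57 7.5 -0.04
150.89 8.0 -0.09
```

```bash

python3 -m jog '[[0,0,0.0007,0,0,0,0.005],[0,0,0,0,0,0,0.005]]'>/dev/null && python3 ok.py &&
python3 -m jog '[[0,0,0.0007,0,0,0,0.005],[0,0,0,0,0,0,0.005]]'>/dev/null && python3 ok.py &&
python3 -m jog '[[0,0,0.0007,0,0,0,0.005],[0,0,0,0,0,0,0.005]]'>/dev/null && python3 ok.py &&
python3 -m jog '[[0,0,0.0007,0,0,0,0.005],[0,0,0,0,0,0,0.005]]'>/dev/null && python3 ok.py &&
python3 -m jog '[[0,0,0.0007,0,0,0,0.005],[0,0,0,0,0,0,0.005]]'>/dev/null && python3 ok.py
```

```text
150.19 7.5 -0.03
149.65 9.4 -0.09
149.25 11.8 -0.04
```

```bash
python3 -m jog '[[0,0,0.0003,0,0,0,0.005],[0,0,0,0,0,0,0.005]]'>/dev/null; python3 ok.py
python3 -m jog '[[0,0,0,0,0,-0.04,0.005],[0,0,0,0,0,0,0.005]]'>/dev/null; python3 ok.py
```

```text
149.09 12.5 -0.02
149.14 13.1 0.08
```

```bash

python3 -m jog '[[0,0,0,0,0,-0.04,0.005],[0,0,0,0,0,0,0.005]]'>/dev/null; python3 ok.py
python3 -c "
from rig import sense
s=sense();print(s['ee_rot'],s['wrist_torque'],s['force'],s['joints'][5])"
```

```text
149.14 12.8 0.02
[9.14062192e-04 6.77801070e-01 7.35244489e-01 6.44622272e-04] [0.08919915 0.31222889 0.02438794] [-1.64716168e+00 -9.54497746e-03  1.27832876e+01] -0.1940748216593195
```

```bash

python3 -m jog '[[0,0,0,0,0,-0.05,0.005]]'>/dev/null; python3 ok.py
python3 -m jog '[[0,0,0,0,0,-0.05,0.005]]'>/dev/null; python3 ok.py
```

```text
149.13 13.2 -0.13
149.14 13.5 -0.09
```

```bash

python3 -m jog '[[0,0,0,0,0,-0.06,0.005],[0,0,0,0,0,-0.06,0.005]]'>/dev/null; python3 ok.py
python3 -m jog '[[0,0,0,0,0,-0.06,0.005],[0,0,0,0,0,-0.06,0.005]]'>/dev/null; python3 ok.py
```

```text
149.14 13.1 -0.1
149.14 12.3 -0.1
```

```bash

python3 -m jog '[[0,0,0,0,0,-0.06,0.005],[0,0,0,0,0,-0.06,0.005],[0,0,0,0,0,-0.06,0.005]]'>/dev/null; python3 ok.py
python3 -m jog '[[0,0,0,0,0,-0.08,0.005],[0,0,0,0,0,-0.08,0.005],[0,0,0,0,0,-0.08,0.005]]'; python3 ok.py
```

```text
149.13 12.1 -0.13
time_s: 13.4
eef_pos: [531.3, 56.8, 149.2]
ee_rot: [0.001, 0.356, 0.935, 0.0]
force: [-0.8, 0.7, 12.7]
grip_width: 0.144
grip_force: 61.8
149.17 12.7 -0.12
```

```bash

python3 -m jog '[[0,0,0,0,0,-0.09,0.005],[0,0,0,0,0,-0.09,0.005],[0,0,0,0,0,-0.09,0.005],[0,0,0,0,0,-0.09,0.005],[0,0,0,0,0,-0.09,0.005]]'>/dev/null; python3 ok.py
python3 -m jog '[[0,0,0,0,0,-0.09,0.005],[0,0,0,0,0,-0.09,0.005],[0,0,0,0,0,-0.09,0.005],[0,0,0,0,0,-0.09,0.005],[0,0,0,0,0,0,0.005]]'; python3 ok.py
```

```text
149.18 12.7 -0.08
time_s: 14.4
eef_pos: [531.3, 56.9, 149.2]
ee_rot: [0.001, -0.041, 0.999, -0.0]
force: [-0.9, 0.5, 11.9]
grip_width: 0.142
grip_force: 61.8
149.18 11.9 0.09
```

```bash

python3 -m jog '[[0,0,0,0,0,-0.09,0.005],[0,0,0,0,0,-0.09,0.005],[0,0,0,0,0,-0.09,0.005],[0,0,0,0,0,-0.09,0.005],[0,0,0,0,0,-0.06,0.005]]'>/dev/null; python3 ok.py
python3 -m jog '[[0,0,0,0,0,-0.02,0.005],[0,0,0,0,0,0,0.005]]'; python3 ok.py
```

```text
149.18 11.3 -0.09
time_s: 15.1
eef_pos: [531.3, 56.9, 149.2]
ee_rot: [0.001, -0.257, 0.966, -0.0]
force: [-0.7, 1.7, 12.3]
grip_width: 0.143
grip_force: 61.8
149.19 12.3 -0.0
```

```bash

python3 -m jog '[[0,0,0,0,0,-0.04,0.005],[0,0,0,0,0,0,0.005]]'>/dev/null; python3 ok.py
python3 -m jog '[[0,0,-0.001,0,0,0,0.005],[0,0,-0.002,0,0,0,0.005],[0,0,-0.003,0,0,0,0.005],[0,0,0,0,0,0,0.005]]'; python3 ok.py
```

```text
149.17 12.5 -0.01
time_s: 15.7
eef_pos: [531.2, 56.9, 154.9]
ee_rot: [0.001, -0.276, 0.961, -0.0]
force: [-0.1, 1.4, 7.8]
grip_width: 0.146
grip_force: 61.2
154.86 7.8 0.04
```

```bash

python3 -m jog '[[0,0,-0.001,0,0,0,0.04],[0,0,0,0,0,0,0.04],[0,0,0,0,0,0,0.04],[0,0,-0.01,0,0,0,0.04],[0,0,-0.03,0,0,0,0.04]]'|grep -E "force|width"
python3 -m jog '[[0,0,-0.04,0,0,0,0.04],[0,0,-0.04,0,0,0,0.04],[0,-0.05,0,0,0,0,0.04],[0,-0.05,0,0,0,0,0.04],[0,0,0,0,0,0,0.04]]'|grep pos
python3 -c "
from rig import sense
print(sense()['joints'])"
```

```text
force: [0.9, 0.5, 0.2]
grip_width: 0.467
grip_force: 0.0
eef_pos: [585.1, -32.3, 274.2]
[-2.54409982e-01  4.31175894e-01  1.24738418e+00 -1.05817875e-03
  1.46313242e+00 -2.37979877e+00]
```

```bash

python3 -m jog '[[0,0,-0.03,0,0,0,0.04],[0.042,-0.023,0,0,0,0,0.04],[0.042,-0.023,0,0,0,0,0.04],[0.042,-0.023,0,0,0,0,0.04],[0.042,-0.023,0,0,0,0,0.04]]'|grep pos
python3 -m jog '[[0.042,-0.023,0,0,0,0,0.04],[0.042,-0.023,0,0,0,0,0.04],[0,0,0,0,0,0,0.04],[0,0,0,0,0,0,0.04]]'|grep pos
python3 - <<'E'
from rig import eyes
import cv2
a=eyes.capture("side")[150:300,180:360,::-1];b=eyes.capture("top")[140:260,170:340,::-1]
cv2.imwrite("pics/g3.png",cv2.hconcat([cv2.resize(a,(400,333)),cv2.resize(b,(400,333))]))
E
```

```text
eef_pos: [488.7, -195.9, 305.3]
eef_pos: [449.3, -271.8, 304.9]
```

View pics/g3.png

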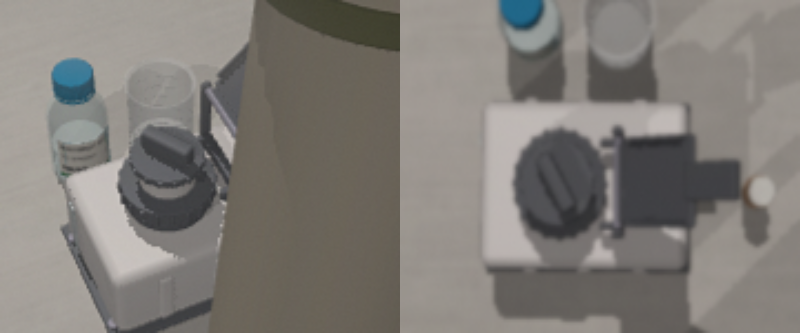

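The cap's bar in the top crop runs from about (543,157) to (573,208). With the crop scale corrected that is about 2.15 rad, which agrees with the tool's 2.13 rad. The tab is back and the beaker, bottle and vial are in place.

```bash
python3 -c "
from rig import finish_job
print(finish_job())"
```

```text
the job is handed in; nothing more can be done
None
```

The vent is open and the job is handed in (no verdict was shown): tab swung fully back (about 2.5 rad), cap pushed to about 13 N and unscrewed to about 2.13 rad, where it sprang up free; everything is released, and the beaker, bottle and vial look undisturbed in the last picture.

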